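# Prime the press lubricator with its hand pump

## Task

Prime the press lubricator: with the fingertips, push the black plunger of the green hand pump all the way down and let its spring bring it back up by itself, again and again, until the red indicator pin beside it stands fully out and its green band shows. Then back off and leave the plunger up. Do not touch the pin or pull the plunger up, and leave the bottle, tape measure, tack box and key round the pump where they are.

Things in the scene. Friction and masses are not known exactly. Their poses are not given: they have to be found in the camera images.
- pump: green hand pump bolted to the bench on a dark steel base plate (100x190x10 mm, reaching 53 mm to its -y side and 137 mm to its +y side of the origin); stands at a different place and yaw each time. Origin: on the plunger's axis, at the underside of the plate; z up. The barrel (54 mm across, 88 mm high) is on the z axis; the square indicator tower (44x44 mm, 70 mm high, with a brass collar to 76 mm) is centred 78 mm from it along +y
- plunger_top (a point): centre of the flat top of the round black plunger cap (48 mm across, flat part 42 mm across); 130 mm above the bench when the plunger is up, moves with it
- plunger (a joint): plunger stroke in m: 0 up (rest), 0.022 all the way down on its stop (stop is firm); a spring of 500 N/m returns it, about 14 N in all are needed at the bottom. Each stroke down that is at least about 3/4 of the full one, after a full return, lifts the pin by one 7 mm notch (the first stroke may give more or less); strokes that are too short do nothing. It must not be pulled above its rest position
- pin (a joint): how far the indicator pin is out in m: 0 in, 0.042 fully out (reached at the bottom of a full stroke; half a mm less for each mm by which the stroke misses its stop; the notch before it is 0.035. It stays where a stroke leaves it, and more strokes then do no harm). It starts between 0 and 0.020, so that three to six full strokes are needed
- pin_top (a point): centre of the top of the indicator pin, 15 mm across, red with a green band at its foot; 79 mm above the bench when in, 121 mm when fully out, when 45 mm show above the brass collar: 39 mm red and, only then, the 6 mm green band
- lotion_bottle_mid (a point): white pump bottle of hand cleaner with a blue collar, 53 mm across, 219 mm tall; the point is on its axis 100 mm up; loose, to be left alone
- tape_measure_mid (a point): round black tape measure, 66x64x31 mm; the point is its centre; loose, to be left alone
- tack_box_mid (a point): small pink box of tacks, 34x62x28 mm; the point is its centre; loose, to be left alone
- quoin_key_mid (a point): steel T-shaped key lying flat, 88x129x17 mm; the point is its centre; loose, to be left alone
Things that resemble listed ones, but are neither listed nor needed, are in the scene too. Leave any purple or turquoise look-alike of the pump alone.

How it is judged:
By the outcome, as a careful person would: the job done as asked, in the order asked, and still so for the second after the job is handed in, with the robot touching nothing.
It also fails if it takes over 48 s, if anything falls off the work surface, if the arm or the gripper's body presses on something with over 40 N, if the wrist force passes 120 N, or if a joint passes its speed limit or range.

## Robot

A 7-joint arm with a two-finger parallel gripper is mounted at the origin on a cart in front of the work surface, level with it; the furniture and walls round the work are solid. World frame = base frame: x ahead of the robot, y to its left, z up, the work surface at z = 0. Lengths are in m, angles in rad, forces in N, time in s.
With the tool pointing down it reaches from about 0.425 to 0.95 m from the base axis. Payload 16.7 kg.
Tool frame: the origin (TCP) lies at the very end of the fingers, on their centre line; the grasp point (between the pads) lies 19 mm behind it; z points along the fingers, y is the line along which they close (so a half turn about z gives the same grasp; the last joint's range is limited). The gripper opens to 94 mm and grips with 3 to 60 N. Pads are 16 mm wide; open, the fingers measure 119 mm over their backs; the gripper's body (75 mm by 177 mm) begins 78 mm behind the grasp point.
Start: joints at [-1.484, 0.426, 0.074, 1.606, -0.034, 1.111, -0.067], TCP at [0.158, 0.656, 0.205] pointing down, gripper open.
Joint ranges: [-2.85, 2.85], [-0.5, 2.14], [-1.23, 1.37], [0.21, 2.46], [-1.02, 4.16], [0.16, 2.05], [-2.73, 2.73]. Speed limits (rad/s): [1.89, 1.89, 2.39, 2.39, 3.01, 3.01, 3.01].

## Interface

Orientations are given as a rotation vector (axis times angle).
In Python, from bench import robot gives the robot as it stands.
- The arm moves only by the tool send_rows, never from a script. Its argument "motion" is a list of rows, each a list of 7 numbers: the shift along the tool's x, y, z in cm, then the turn, a rotation vector about the tool's x, y, z in rad, then the gripper command: -1 is shut, 1 is fully open, values between are in proportion. In form: [[dx, dy, dz, ax, ay, az, fingers], ...]. A call has 1 to 10 rows; each row is the pose to reach, as a shift and turn from the pose commanded when the call began, along the tool's axes at that moment; what a row does not reach only later rows make up. A row lasts 1/10 s, in which the tool goes at most 50 mm and 8.59 degrees, less where a joint would pass 70% of its speed; a pose out of reach is approached as far as the arm can. A call with a gripper value outside its range is refused whole. The fingers move at their own pace and stop on an object; "squeeze" is the grip in N (left out, the last holds). Time passes only in rows, so rows that repeat a pose let the fingers close. It gives the time, the measured TCP pose, the force, the opening and the grip force at its end, in the units of the state.
- robot.observe(): the state, without advancing time (a new reading comes with each control period).
- robot.camera(name): name is "side" or "top" or "wrist"; returns (picture, depth): 384x512x3 uint8, blue, green, red; 384x512 float32, m along the optical axis (not along the pixel's ray), 0 where there is no reading.
- robot.camera_info(name): a dict with "fx", "fy", "cx", "cy" (pixels), "xyz" and "orientation" of the camera in the world; the wrist camera has in their place "hand_eye" (4x4, takes a point from camera to tool coordinates, whose origin is the TCP and whose axes are the flange's). Camera axes: x right, y down, z forward; pixel columns grow to the right and rows downward; lengths in m; the calibration is good to about 2 mm. The wrist camera is an equidistant fisheye: a pixel r from the principal point sees the ray r / f radians off the axis. A picture is of the moment at which its call begins: read the wrist's pose just before it. camera_info takes no time and is no camera call.
- robot.close_job(): hands the job in; it is judged then, once.
Trained networks look in the newest picture that a camera, given by its name, has taken for a name from the list of things; names that differ only in an ending like _2 or _b are one class to them, and where a whole thing is asked for, a point or a joint stands for the part that bears it (a point fixed in the world has none). Each returns a list of dicts, best first, with "score" (0 to 1); they miss things now and then, are a little off and sometimes report something else, mostly with a low value. They report only what shows in the picture. A call takes as long as a camera call. They do not tell look-alikes from the thing itself.
- robot.boxes_of(camera, target): "rect" ([left, top, right, bottom] in pixels, round what is visible of it).
- robot.regions_of(camera, target): "region" (384x512 bool, what is visible of it) and "rect" ([left, top, right, bottom] in pixels, round what is visible of it).
- robot.mark_of(camera, target): "uv" ([column, row] in pixels: a listed point, or the origin of a listed thing).
The state is a dict: "time": time; "qpos": joint angles; "joint_velocities": joint speeds; "joint_torque": joint torques, N m; "position": TCP position; "tcp_rot": TCP orientation; "force": force on the tool from outside, world axes, zero at the start; "moment": the same for the moment, N m; "finger_gap": finger opening in m; "finger_force": force on a finger pad.
Only numpy, scipy, OpenCV 4.12 (cv2) and the standard library are available. Lean on these libraries where they do the work, as an engineer would, in place of code of your own. Each camera call takes 0.05 s, during which the arm holds its last target. There are 200 camera calls.

## Working session

There is one attempt and no reset: what is moved stays moved. The work goes in short steps, Python scripts to look and compute and a tool call to move; the robot and the scene stay as the last step left them, time stands still between calls to the robot, and variables do not carry over. Pictures are saved under pics/ and viewed, at most 10 in all, crops included, and the job is handed in when it is done.

Besides the shell and the picture viewer there is one more tool, called as name(argument=value, ...) on one line, values as JSON. send_rows: Moves the arm, as the interface text tells. Its arguments: {"type":"object","properties":{"motion":{"type":"array","items":{"type":"array","items":{"type":"number"}}},"squeeze":{"type":"number"}},"required":["motion"]}

```bash
ls; mkdir -p pics; cat > h.py <<'E'
import numpy as np, cv2
from scipy.spatial.transform import Rotation as R
from bench import robot
def cam(name):
    i=robot.camera_info(name); o=np.array(i["orientation"])
    Rm=o if o.shape==(3,3) else (R.from_rotvec(o).as_matrix() if o.size==3 else R.from_quat(o).as_matrix())
    return i,Rm
def world(name,u,v,d=None,z=None):
    i,Rm=cam(name); r=Rm@np.array([(u-i["cx"])/i["fx"],(v-i["cy"])/i["fy"],1]); c=np.array(i["xyz"])
    return c+r*(d if d is not None else (z-c[2])/r[2])
E
python3 - <<'E'
from h import *
print(robot.camera_info("top"),robot.camera_info("side"))
ims=[]
for n in("top","side"):
    p,d=robot.camera(n); ims.append(p); np.save(n+"_d.npy",d); cv2.imwrite(f"pics/{n}0.png",p)
    for t in("pump","plunger_top","pin_top","lotion_bottle_mid","tape_measure_mid","tack_box_mid","quoin_key_mid"):
        for m in robot.mark_of(n,t)[:3]:
            u,v=m["uv"]; dd=d[int(np.clip(v,0,383)),int(np.clip(u,0,511))]
            print(n,t,np.round(m["uv"],1),round(m["score"],2),np.round(world(n,u,v,d=dd),3))
print(robot.observe())
E
```

```text
pics
{'fx': 398.59007047478866, 'fy': 398.59007047478866, 'cx': 257.0940716848303, 'cy': 192.3746787950469, 'xyz': array([0.45450606, 0.26078548, 1.04901175]), 'orientation': array([-2.18944562,  2.19895553, -0.1199422 ])} {'fx': 385.02114811159277, 'fy': 385.02114811159277, 'cx': 252.79395073132588, 'cy': 183.995393780566, 'xyz': array([ 0.18674988, -0.29188452,  0.66815746]), 'orientation': array([-2.23095559,  0.58099156, -0.28362011])}
top pump [314.5 211.5] 0.94 [0.484 0.1   0.125]
top pump [212.5 252. ] 0.89 [0.392 0.336 0.13 ]
top pump [165.3 164.4] 0.59 [0.601 0.455 0.084]
top plunger_top [153.6 156.7] 0.88 [0.612 0.473 0.131]
top plunger_top [206.4 255. ] 0.86 [0.386 0.35  0.13 ]
top plunger_top [324.2 209.5] 0.73 [0.488 0.079 0.131]
top pin_top [171.1 245.6] 0.51 [0.404 0.441 0.071]
top pin_top [292.2 204.5] 0.42 [0.502 0.147 0.082]
top pin_top [128.7 152.7] 0.35 [0.63  0.544 0.083]
top lotion_bottle_mid [284.7 131. ] 0.65 [0.664 0.172 0.165]
top tape_measure_mid [270.  249.6] 0.76 [0.391 0.199 0.03 ]
top tack_box_mid [235.3 189.7] 0.8 [0.544 0.287 0.028]
top quoin_key_mid 
[... 650 characters left out ...]
time': 0.8, 'qpos': array([-1.48351732,  0.42611175,  0.07390965,  1.60601479, -0.0340837 ,
        1.11079787, -0.06712461]), 'joint_velocities': array([-0.00014007, -0.00043857,  0.00049769,  0.00184514,  0.00010534,
       -0.0014344 , -0.0012588 ]), 'joint_torque': array([-4.95122513e-04, -9.35452294e+01,  3.66183199e+00, -4.54562616e+01,
       -4.91240539e-02,  1.21719527e-02,  2.72123026e-05]), 'position': array([0.15835596, 0.65611496, 0.20545271]), 'tcp_rot': array([-3.71193166e-01, -3.11957040e+00,  1.13147646e-04]), 'force': array([ 0.14629861,  0.06942793, -0.79627729]), 'moment': array([0.00083737, 0.0097808 , 0.03489105]), 'finger_force': 0.0, 'finger_gap': 0.09404457119270958}
```

View pics/top0.png

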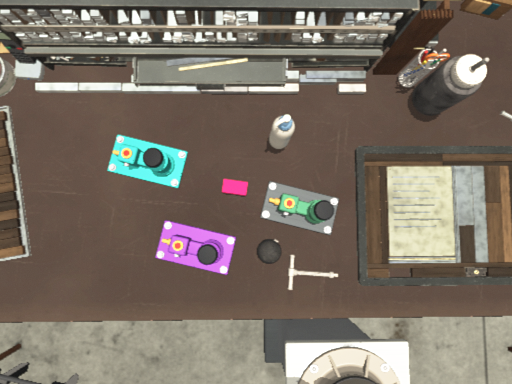

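View pics/side0.png

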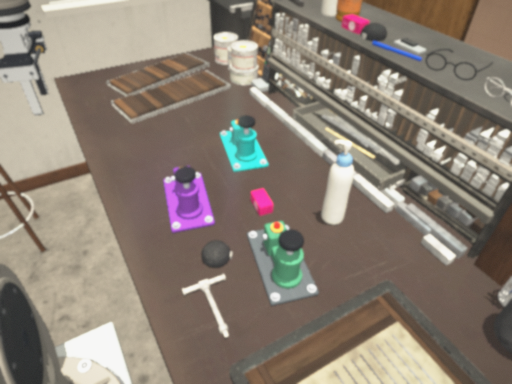

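The top view shows three candidates for the pump: the green one on a dark plate (cap at 324,210, pin at 291,203), a turquoise one (153,157) and a purple one (207,254). In the side view the green cap is at (291,240). I choose the green one and will check it in a crop.

```bash
python3 - <<'E'
from h import *
for n,c in(("top",(315,208)),("side",(285,245))):
    p=cv2.imread(f"pics/{n}0.png"); d=np.load(n+"_d.npy")
    vv,uu=np.mgrid[0:384,0:512]; i,Rm=cam(n)
    P=np.stack([(uu-i["cx"])/i["fx"]*d,(vv-i["cy"])/i["fy"]*d,d],-1)@Rm.T+i["xyz"]
    near=(abs(uu-c[0])<60)&(abs(vv-c[1])<60)&(d>0)
    m=near&(P[...,2]>.125)&(P[...,2]<.137)&(P[...,1]<.15)&(P[...,0]>.4)&(P[...,0]<.56)
    q=P[m]; print(n,"cap",m.sum(),q.mean(0).round(4),q.min(0).round(3),q.max(0).round(3), ((q.min(0)+q.max(0))/2).round(4))
    hsv=cv2.cvtColor(p,cv2.COLOR_BGR2HSV)
    r=near&((hsv[...,0]<8)|(hsv[...,0]>174))&(hsv[...,1]>150)&(hsv[...,2]>120)&(P[...,2]>.06)
    q=P[r]; print(" pin",r.sum(),q.mean(0).round(4),q[:,2].max().round(4),uu[r].mean(),vv[r].mean())
    if n=="top":
        pl=near&(P[...,2]>.004)&(P[...,2]<.018)&(hsv[...,1]<90)
        (cx,cy),s,a=cv2.minAreaRect(P[near&(P[...,2]>.006)&(P[...,0]>.42)&(P[...,0]<.58)&(P[...,1]>.02)][:,:2].astype(np.float32)); print(cx,cy,s,a)
    x,y=c; cv2.imwrite(f"pics/crop_{n}.png",cv2.resize(p[y-50:y+50,x-60:x+60],None,fx=5,fy=5,interpolation=2))
a,b=cv2.imread("pics/crop_top.png"),cv2.imread("pics/crop_side.png")
cv2.imwrite("pics/crop.png",cv2.resize(np.hstack([a,b]),(800,333)))
E
```

```text
top cap 314 [0.4872 0.0786 0.1298] [0.466 0.055 0.125] [0.51  0.101 0.134] [0.4882 0.0782 0.1297]
 pin 18 [0.5066 0.1553 0.0836] 0.0856 288.8888888888889 202.72222222222223
0.504574179649353 0.11656586080789566 (0.18990103900432587, 0.1137271597981453) 75.70307922363281
side cap 379 [0.485  0.0762 0.1291] [0.464 0.055 0.125] [0.509 0.101 0.132] [0.4864 0.0778 0.1286]
 pin 23 [0.505  0.1525 0.0825] 0.0849 276.4347826086956 224.6086956521739
```

View pics/crop.png

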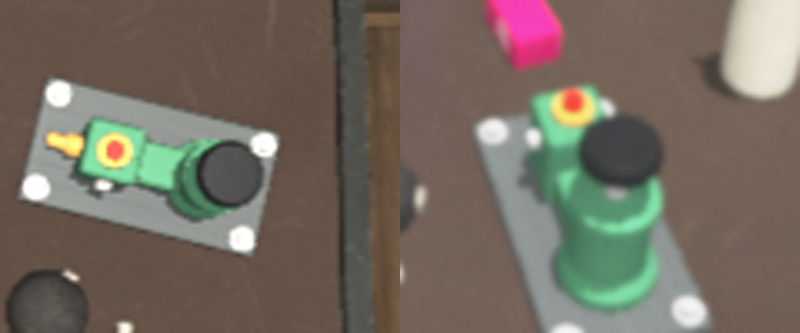

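The crop confirms the green pump on its grey plate. The cap is at (0.487, 0.078, 0.130). The pin is at (0.506, 0.154, 0.084), which is 78 mm from the cap as specified and about 5 mm out. I'll move above the cap with the fingers shut.

send_rows(motion=[[-4,-4,0,0,0,0,-1],[-10,-10.5,0,0,0,0,-1],[-16,-17,0,0,0,0,-1],[-22,-23.5,0,0,0,0,-1],[-28,-30,0,0,0,0,-1],[-34,-36,0,0,0,0,-1],[-40,-42.5,0,0,0,0,-1],[-45.5,-48.5,0,0,0,0,-1],[-45.5,-48.5,0,0,0,0,-1],[-45.5,-48.5,0,0,0,0,-1]], squeeze=10)

```text
time: 1.8
position: [0.4063, 0.2197, 0.2059]
tcp_rot: [0.371, 3.119, 0.001]
force: [1.4, 0.9, 1.2]
finger_gap: 0.0174
finger_force: 0.0
```

send_rows(motion=[[-3.5,-3.5,0,0,0,0,-1],[-7,-7,0,0,0,0,-1],[-10,-10.5,0,0,0,0,-1],[-11.2,-11.9,0,0,0,0,-1],[-11.2,-11.9,2,0,0,0,-1],[-11.2,-11.9,4,0,0,0,-1],[-11.2,-11.9,4,0,0,0,-1],[-11.2,-11.9,4,0,0,0,-1]])

```text
time: 2.6
position: [0.4865, 0.0796, 0.1659]
tcp_rot: [-0.371, -3.119, 0.001]
force: [-0.2, 0.4, -0.6]
finger_gap: 0.0004
finger_force: 0.0
```

```bash
python3 - <<'E'
from h import *
s=robot.observe(); print(s["position"],s["tcp_rot"],s["force"],s["finger_gap"])
p,d=robot.camera("side"); x,y=285,225; cv2.imwrite("pics/side1.png",cv2.resize(p[y-75:y+75,x-90:x+90],None,fx=4,fy=4,interpolation=2))
E
```

```text
[0.48654574 0.07955058 0.16585765] [-3.71301070e-01 -3.11922631e+00  6.28130651e-04] [-0.2061676   0.38644347 -0.55569881] 0.000446382847288866
```

View pics/side1.png

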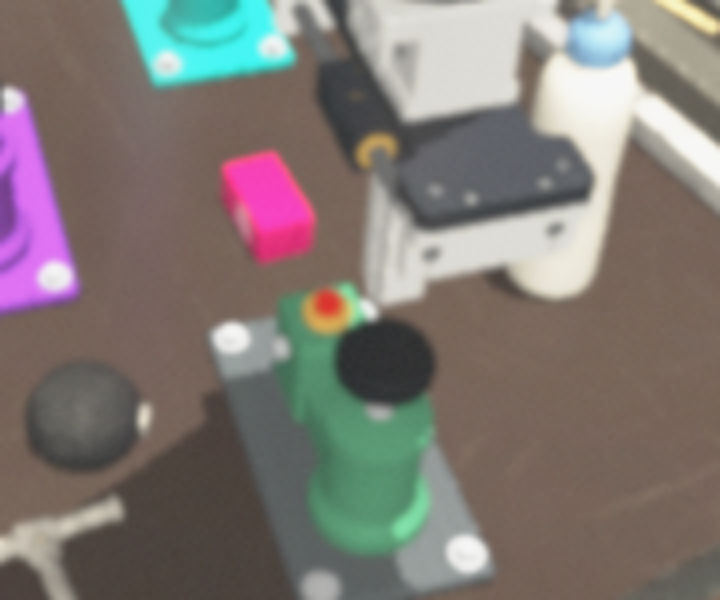

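The fingertips hang over the cap centre: the tips at (395,300) in the crop are 36 mm above the cap at (385,360). The bottle, box and tape are clear of the gripper. I'll make the first stroke gently.

send_rows(motion=[[0,-0.15,2.5,0,0,0,-1],[0,-0.15,3.5,0,0,0,-1],[0,-0.15,4.2,0,0,0,-1],[0,-0.15,4.9,0,0,0,-1],[0,-0.15,5.4,0,0,0,-1],[0,-0.15,5.7,0,0,0,-1],[0,-0.15,5.7,0,0,0,-1],[0,-0.15,5.7,0,0,0,-1]])

```text
time: 3.45
position: [0.4862, 0.0783, 0.1093]
tcp_rot: [-0.371, -3.119, -0.001]
force: [-5.5, -1.8, 11.6]
finger_gap: 0.0005
finger_force: 5.7
```

send_rows(motion=[[0,0,0.15,0,0,0,-1],[0,0,0.3,0,0,0,-1],[0,0,0.3,0,0,0,-1]])

```text
time: 3.75
position: [0.4865, 0.0784, 0.1078]
tcp_rot: [-0.372, -3.119, -0.003]
force: [-17.5, -2.5, 50.1]
finger_gap: 0.0003
finger_force: 24.8
```

The stop is reached at z = 0.108 with about 50 N. Now I'll lift clear and repeat strokes.

send_rows(motion=[[0,0,-2,0,0,0,-1],[0,0,-3.7,0,0,0,-1],[0,0,-3.7,0,0,0,-1],[0,0,-3.7,0,0,0,-1]])

```text
time: 4.15
position: [0.4865, 0.0785, 0.1428]
tcp_rot: [0.371, 3.119, 0.001]
force: [0.3, -0.1, -0.4]
finger_gap: 0.0004
finger_force: 0.0
```

```bash
cat > pin.py <<'E'
from h import *
import sys
s=robot.observe(); print(s["time"],s["position"].round(4),s["force"].round(1))
p,d=robot.camera("side"); cv2.imwrite(f"pics/{sys.argv[1]}.png",p)
i,Rm=cam("side"); hsv=cv2.cvtColor(p,cv2.COLOR_BGR2HSV); vv,uu=np.mgrid[0:384,0:512]
P=np.stack([(uu-i["cx"])/i["fx"]*d,(vv-i["cy"])/i["fy"]*d,d],-1)@Rm.T+i["xyz"]
r=((hsv[...,0]<8)|(hsv[...,0]>174))&(hsv[...,1]>150)&(hsv[...,2]>100)&(np.hypot(P[...,0]-.506,P[...,1]-.154)<.03)&(P[...,2]>.06)
print("pin",r.sum(),P[r].mean(0).round(3),P[r][:,2].max().round(4),vv[r].min(),vv[r].max())
c=(np.hypot(P[...,0]-.487,P[...,1]-.078)<.024)&(P[...,2]>.09)&(P[...,2]<.136)&(hsv[...,2]<60)
print("cap z",np.percentile(P[c][:,2],90).round(4))
E
python3 pin.py side2
```

```text
4.15 [0.4865 0.0785 0.1428] [ 0.3 -0.1 -0.4]
pin 49 [0.504 0.151 0.088] 0.093 219 228
cap z 0.1313
```

send_rows(motion=[[0,0,1.5,0,0,0,-1],[0,0,2.3,0,0,0,-1],[0,0,3.0,0,0,0,-1],[0,0,3.4,0,0,0,-1],[0,0,3.6,0,0,0,-1],[0,0,3.6,0,0,0,-1],[0,0,3.6,0,0,0,-1]])

```text
time: 4.9
position: [0.4868, 0.0784, 0.1079]
tcp_rot: [0.372, 3.119, 0.002]
force: [-11.5, -1.2, 46.9]
finger_gap: 0.0008
finger_force: 23.7
```

send_rows(motion=[[0,0,-2,0,0,0,-1],[0,0,-3.6,0,0,0,-1],[0,0,-3.6,0,0,0,-1],[0,0,-3.6,0,0,0,-1]])

```text
time: 5.3
position: [0.4858, 0.0782, 0.1419]
tcp_rot: [-0.371, -3.119, 0.0]
force: [-0.5, 0.7, -0.2]
finger_gap: 0.0006
finger_force: 0.0
```

```bash
python3 pin.py side3
```

```text
5.3 [0.4858 0.0782 0.1419] [-0.5  0.7 -0.2]
pin 66 [0.504 0.151 0.092] 0.1008 217 228
cap z 0.131
```

The notches register at about 7 mm each. I'll continue with three more strokes.

send_rows(motion=[[0,0,1.5,0,0,0,-1],[0,0,2.3,0,0,0,-1],[0,0,3.0,0,0,0,-1],[0,0,3.4,0,0,0,-1],[0,0,3.6,0,0,0,-1],[0,0,3.6,0,0,0,-1],[0,0,3.6,0,0,0,-1]])

```text
time: 6.05
position: [0.4866, 0.0782, 0.1078]
tcp_rot: [-0.372, -3.119, -0.002]
force: [-13.9, -2.2, 52.1]
finger_gap: 0.0004
finger_force: 26.0
```

send_rows(motion=[[0,0,-2,0,0,0,-1],[0,0,-3.6,0,0,0,-1],[0,0,-3.6,0,0,0,-1],[0,0,-3.6,0,0,0,-1]])

```text
time: 6.45
position: [0.4857, 0.0781, 0.1417]
tcp_rot: [-0.371, -3.119, 0.001]
force: [0.6, 1.1, -1.2]
finger_gap: 0.0003
finger_force: 0.0
```

send_rows(motion=[[0,0,1.5,0,0,0,-1],[0,0,2.3,0,0,0,-1],[0,0,3.0,0,0,0,-1],[0,0,3.4,0,0,0,-1],[0,0,3.6,0,0,0,-1],[0,0,3.6,0,0,0,-1],[0,0,3.6,0,0,0,-1]])

```text
time: 7.15
position: [0.4865, 0.0783, 0.1078]
tcp_rot: [-0.372, -3.119, -0.002]
force: [-15.4, -1.5, 55.9]
finger_gap: 0.0006
finger_force: 27.9
```

send_rows(motion=[[0,0,-2,0,0,0,-1],[0,0,-3.6,0,0,0,-1],[0,0,-3.6,0,0,0,-1],[0,0,-3.6,0,0,0,-1]])

```text
time: 7.55
position: [0.4856, 0.0781, 0.1416]
tcp_rot: [-0.371, -3.119, 0.001]
force: [-0.2, -0.7, -0.6]
finger_gap: 0.0005
finger_force: 0.0
```

```bash
python3 pin.py side4
```

```text
7.55 [0.4856 0.0781 0.1416] [-0.2 -0.7 -0.6]
pin 99 [0.504 0.151 0.1  ] 0.1145 212 228
cap z 0.131
```

send_rows(motion=[[0,0,1.5,0,0,0,-1],[0,0,2.3,0,0,0,-1],[0,0,3.0,0,0,0,-1],[0,0,3.4,0,0,0,-1],[0,0,3.6,0,0,0,-1],[0,0,3.6,0,0,0,-1],[0,0,3.6,0,0,0,-1]])

```text
time: 8.3
position: [0.4866, 0.0783, 0.1078]
tcp_rot: [-0.372, -3.119, -0.002]
force: [-14.3, -2.1, 53.7]
finger_gap: 0.0007
finger_force: 26.8
```

send_rows(motion=[[0,0,-2,0,0,0,-1],[0,0,-3.6,0,0,0,-1],[0,0,-3.6,0,0,0,-1],[0,0,-3.6,0,0,0,-1]])

```text
time: 8.7
position: [0.4857, 0.0781, 0.1417]
tcp_rot: [-0.371, -3.119, 0.001]
force: [-0.7, -0.2, 0.1]
finger_gap: 0.0005
finger_force: 0.0
```

```bash
python3 pin.py side5; python3 -c "
import cv2
p=cv2.imread('pics/side5.png');cv2.imwrite('pics/side5c.png',cv2.resize(p[190:265,240:330],None,fx=8,fy=8,interpolation=2))"
```

```text
8.7 [0.4857 0.0781 0.1417] [-0.7 -0.2  0.1]
pin 105 [0.503 0.15  0.106] 0.1212 210 226
cap z 0.1307
```

View pics/side5c.png

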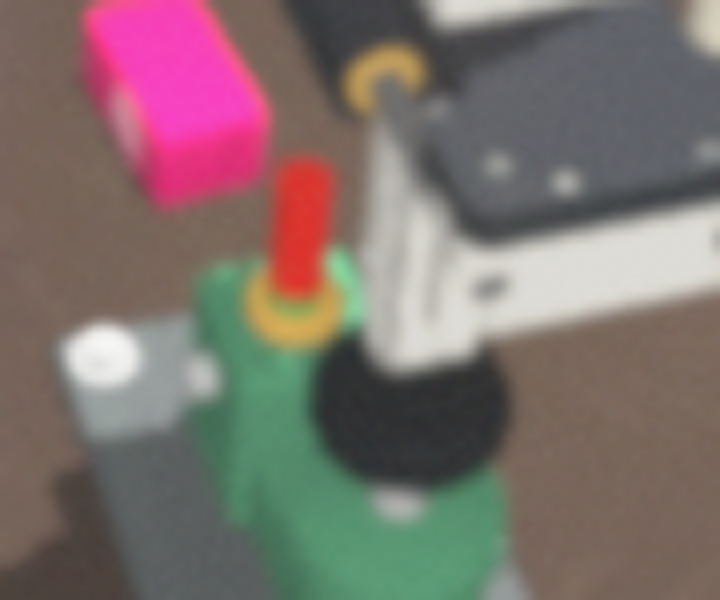

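The pin stands at 121 mm and the green band shows at its foot, at (295,307) in the crop, while the cap is up at 130 mm. I'll back off straight up.

send_rows(motion=[[0,0,-3,0,0,0,-1],[0,0,-6,0,0,0,-1],[0,0,-9,0,0,0,-1],[0,0,-12,0,0,0,-1],[0,0,-12,0,0,0,-1],[0,0,-12,0,0,0,-1]])

```text
time: 9.35
position: [0.486, 0.0783, 0.2617]
tcp_rot: [-0.371, -3.119, 0.0]
force: [-0.5, -0.0, -0.5]
finger_gap: 0.0002
finger_force: 0.0
```

```bash
python3 pin.py side6; python3 -c "
import cv2
p=cv2.imread('pics/side6.png');cv2.imwrite('pics/side6c.png',cv2.resize(p[150:300,170:350],None,fx=4,fy=4,interpolation=2))"
```

```text
9.35 [0.486  0.0783 0.2617] [-0.5 -0.  -0.5]
pin 102 [0.503 0.151 0.106] 0.1209 210 226
cap z 0.1309
```

View pics/side6c.png

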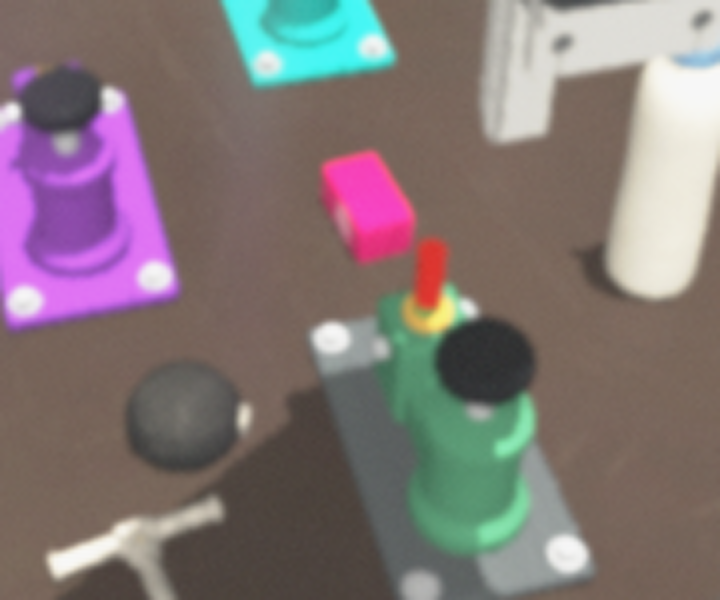

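The gripper is clear of the pump, the cap (485,360) is up, the pin (430,270) is fully out, and the tape measure, tack box, key and bottle have not moved.

```bash
python3 -c "
from bench import robot
print(robot.close_job())"
```

```text
the job is handed in; nothing more can be done
None
```

The green pump is primed and the job handed in: five full strokes brought the pin fully out (top measured at 121 mm) with its green band showing, the plunger is up, and the gripper is clear with the bottle, tape measure, tack box and key where they were.

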